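# Reset the swivel angle of a specimen vise

### The job

The small specimen vise on the bench has been left at the wrong angle with its clamp lever overtightened. Turn the lever anticlockwise until the head is quite free, swing the head by its tail post until its pointer stands at the index tab on the scale, then turn the lever clockwise again until it is snug and no more: stop when it takes about 7 N at the lever's upright post to turn it further. Do not force the head round while it is clamped, do not overtighten it at the new angle, leave the index tab and the things lying around where they are, and let go.

Things in the scene. Their poses are not given: they have to be found in the camera images.
- pivot (a point): centre of the swivel base, a grey plate 130 x 190 mm screwed to the bench with a steel turntable of radius 68 mm; the point lies on the vertical swivel axis, 24 mm above the bench. Its axes are the base's: x points from the scale to the tail side, y to the left of that, z up. The clamp bracket stands on the -y side, the scale arc (radius 76 to 108 mm) on the -x side
- tail_post (a point): upright steel post, 14 mm thick, on the tail of the vise head, 75 mm from the swivel axis on the side away from the pointer; the point lies on the post's axis 78 mm above the bench, the post's top is at 95 mm and it is free from 45 mm upward (a block of the vise 30 mm wide begins 17 mm inward of its axis, top at 57 mm). With the clamp loose it takes about 2 N here to swing the head
- pointer (a point): tip of the steel pointer of the vise head, 92 mm from the swivel axis, opposite the tail post, 18 mm above the bench, over the scale arc
- index_mark (a point): tip of the index tab, a steel tab 14 mm wide and 26 mm high on the outer rim of the scale arc whose narrow nose points inward; the point lies 92 mm from the swivel axis, 18 mm above the bench: where the pointer's tip must come. The tab is stiff and stays where it is
- head (a joint): angle of the vise head about the vertical swivel axis relative to its base, rad, growing anticlockwise seen from above, 0 when the pointer points along the base's -x; stops at -0.75 and 0.75
- clamp_axis (a point): point on the vertical axis of the clamp lever, 54 mm from the swivel axis on the base's -y side, 78 mm above the bench
- lever_post (a point): upright dark steel post, 14 mm thick, at the end of the clamp lever, 70 mm from the lever's axis; the point lies on the post's axis 78 mm above the bench, the post's top is at 95 mm; the lever's bar, 10 mm wide, runs under it with its top at 58 mm. Loosening it or turning it while free takes 2 to 4 N here; tightening, the force rises steadily from the bite on, by about 8 N per rad
- lever (a joint): angle of the clamp lever, rad, near 0 at the start and growing as it is loosened (anticlockwise from above). The clamp lets go somewhere between 0.9 and 1.5 (it differs from time to time, and it bites again at about the same angle); loose stop at 1.75. 7 N at the post is snug, 10 N and more is overtightened, under 5 N is too loose. The lever stays where it is left
- clamp_tip: steel tip of the clamp screw under the bracket, 20 mm wide, which presses on the turntable; its origin lies on the lever's axis at the height of the bench. It cannot be handled; its contact force is the clamp force (about 60 N when the lever takes 7 N, 95 to 150 N as found)
- jar: bystander: specimen jar with a white screw lid, 53 mm wide and 62 mm high; origin under its centre
- dish: bystander: small petri dish, 55 mm wide and 14 mm high; origin under its centre
- bottle: bystander: small dropper bottle, 30 mm wide and 50 mm high; origin under its centre
- tweezers: bystander: steel forceps 126 mm long lying on the bench; origin under its centre

How it is judged:
On the way, in this order (a step that is already met when the one before it is completed fails the run):
1. the clamp is loosened: clamp force under 5 N (contact force between clamp_tip and anything else below 5 N), for 0.2 s.
2. the pointer is at the index tab (within 5 mm) while the clamp is still loose (horizontal distance between pointer and index_mark below 0.005 m and contact force between clamp_tip and anything else below 15 N), for 0.2 s.
At the end, for the whole second after the job is handed in: the pointer's tip is within 5 mm of the tip of the index tab and the clamp is snug: clamp force between 30 and 90 N (the lever takes about 5 to 9.4 N at its post to turn it further) (horizontal distance between pointer and index_mark below 0.005 m and contact force between clamp_tip and anything else between 30 and 90 N); the robot touches nothing.
It fails at once if the clamp is overtightened at the new angle: clamp force over 110 N with the pointer at the tab (contact force between clamp_tip and anything else above 110 N and horizontal distance between pointer and index_mark below 0.007 m).
It fails at once if the head is forced round while clamped: clamp force over 40 N with the pointer more than 10 mm from where it started and still more than 10 mm from the index tab (contact force between clamp_tip and anything else above 40 N and distance of pointer from where it was at the start of the episode above 0.01 m and horizontal distance between pointer and index_mark above 0.01 m).
It fails at once if the index tab is moved by more than 3 mm (distance of index_mark from where it was at the start of the episode above 0.003 m).
It fails at once if a bystander is moved by more than 15 mm (distance of any of jar, dish, bottle, tweezers from where it was at the start of the episode above 0.015 m).
It also fails if it takes over 72 s, if anything falls off the work surface, if the arm or the gripper's body presses on something with over 40 N, if the wrist force passes 120 N, or if a joint passes its speed limit or range.

### The arm

A 6-joint arm with a two-finger parallel gripper is mounted at the origin on the work surface; the furniture and walls round the work are solid. World frame = base frame: x ahead of the robot, y to its left, z up, the work surface at z = 0. Lengths are in m, angles in rad, forces in N, time in s.
With the tool pointing down it reaches from about 0.35 to 0.875 m from the base axis. Payload 4.2 kg.
Tool frame: the origin (TCP) lies on the centre line of the jaws, within the pads' length; the fingertips stand manip.tip_reach ahead of it and the grasp point (between the pads) lies 8 mm behind it (manip.tip_reach is the distance from the TCP to the fingertips, in m); z points along the fingers, y is the line along which they close (so a half turn about z gives the same grasp; the last joint's range is limited). The gripper opens to 85 mm and grips with 20 to 120 N. Pads are 22 mm wide; open, the fingers measure 114 mm over their backs; the gripper's body (76 mm by 85 mm) begins 54 mm behind the grasp point. The pads swing forward as they close: fully open they stand 13 mm farther back than shut.
Start: joints at [1.591, 0.385, 0.008, 0, -1.194, -0.259], TCP at [0.148, 0.607, 0.242] pointing down, gripper open.
Joint ranges: [-3.14, 3.14], [-1.21, 2.06], [-1.07, 1.41], [-3.16, 2.05], [-2.99, -0.16], [-3.1, 3.1]. Speed limits (rad/s): [2.79, 2.79, 3.14, 3.14, 3.14, 3.14].

### API

Orientations are given as a unit quaternion [x, y, z, w].
In Python, from rig import manip gives the robot as it stands.
- The arm moves only by the tool arm_command, never from a script. Its argument "steps" is a list of rows, each a list of 3 entries, a list of its own where there are three numbers: the shift along the tool's x, y, z in units of 0.2 m (1.0 is 0.2 m), then the turn, a rotation vector about the tool's x, y, z in units of pi/2 rad (1.0 is pi/2 rad), then the gripper command: -1 is fully open, 1 is shut, values between are in proportion. A call has 1 to 8 rows; each row is the pose to reach, as a shift and turn from the pose commanded when the call began, along the tool's axes at that moment; what a row does not reach only later rows make up. A row lasts 1/12 s, in which the tool goes at most 41.7 mm and 7.16 degrees, less where a joint would pass 70% of its speed; a pose out of reach is approached as far as the arm can. A call with a number of a shift or a turn outside -1 to 1 is refused whole. A call with a gripper value outside its range is refused whole. The fingers move at their own pace and stop on an object; the grip force is fixed at half the most. Time passes only in rows, so rows that repeat a pose let the fingers close. It gives the time, the measured TCP pose, the force, the opening and the grip force at its end, in the units of the state.
- manip.get_state(): the state, without advancing time (a new reading comes with each control period).
- manip.get_image(name): name is "scene" or "top" or "wrist"; returns (picture, depth): 480x640x3 uint8, red, green, blue; 480x640 float32, m along the optical axis (not along the pixel's ray), 0 where there is no reading.
- manip.camera_info(name): a dict with "fx", "fy", "cx", "cy" (pixels), "extrinsics" (4x4, takes a point from camera to world coordinates); the wrist camera has in their place "hand_eye" (4x4, takes a point from camera to tool coordinates, whose origin is the TCP and whose axes are the flange's). Camera axes: x right, y up, looking along -z (the intrinsics and any distortion apply to the point x, -y, -z); pixel columns grow to the right and rows downward; lengths in m; the calibration is good to about 2 mm. A picture is of the moment at which its call begins: read the wrist's pose just before it. camera_info takes no time and is no camera call.
- manip.finish_job(): hands the job in; it is judged then, once.
Trained networks look in the newest picture that a camera, given by its name, has taken for a name from the list of things; names that differ only in an ending like _2 or _b are one class to them, and where a whole thing is asked for, a point or a joint stands for the part that bears it (a point fixed in the world has none). Each returns a list of dicts, best first, with "confidence" (0 to 1); they miss things now and then, are a little off and sometimes report something else, mostly with a low value. They report only what shows in the picture. A call takes as long as a camera call.
- manip.silhouettes(name, camera): "pixels" (480x640 bool, what is visible of it) and "location" ([row, column] in pixels, amid what is visible of it).
The state is a dict: "time_s": time; "q": joint angles; "joint_vel": joint speeds; "joint_torque": joint torques, N m; "eef_pos": TCP position; "eef_rot": TCP orientation; "contact_force": force on the tool from outside, world axes, zero at the start; "moment": the same for the moment, N m; "finger_gap": finger opening in m; "grasp_force": force on a finger pad.
Only numpy, scipy, OpenCV 4.12 (cv2) and the standard library are available. Lean on these libraries where they do the work, as an engineer would, in place of code of your own. Each camera call takes 0.05 s, during which the arm holds its last target. There are 200 camera calls.

## Working session

There is one attempt and no reset: what is moved stays moved. The work goes in short steps, Python scripts to look and compute and a tool call to move; the robot and the scene stay as the last step left them, time stands still between calls to the robot, and variables do not carry over. Pictures are saved under pics/ and viewed, at most 10 in all, crops included, and the job is handed in when it is done.

Besides the shell and the picture viewer there is one more tool, called after "Request:" as a command line: name --argument value ..., lists and objects as JSON in quotes. arm_command: Moves the arm, as the interface text tells. Shifts and turns lie within -1 to 1; 1 stands for 0.2 m of shift or pi/2 rad of turn. Its arguments: {"type":"object","properties":{"steps":{"type":"array"}},"required":["steps"]}

```bash
mkdir -p pics; ls; cat > h.py <<'E'
import numpy as np, cv2
from rig import manip
from scipy.spatial.transform import Rotation as R
def snap(n,f):
    s=manip.get_state(); im,d=manip.get_image(n); cv2.imwrite('pics/'+f,im[:,:,::-1]); return s,im,d
def pose(n,s=None):
    c=manip.camera_info(n)
    if 'extrinsics' in c: return c,np.array(c['extrinsics'])
    T=np.eye(4);T[:3,:3]=R.from_quat(s['eef_rot']).as_matrix();T[:3,3]=s['eef_pos']
    return c,T@np.array(c['hand_eye'])
def deproj(n,r,c_,d,s=None):
    c,T=pose(n,s); r=np.asarray(r,float);c_=np.asarray(c_,float);d=np.asarray(d,float)
    p=np.stack([(c_-c['cx'])/c['fx']*d,-(r-c['cy'])/c['fy']*d,-d,np.ones_like(d)],-1)
    return (p@T.T)[...,:3]
E
python3 - <<'E'
from h import *
s=manip.get_state();print({k:np.round(v,3).tolist() for k,v in s.items()}, manip.tip_reach)
for n in ['top','scene']:
    s,im,d=snap(n,n+'1.png'); c,T=pose(n,s);print(n,{k:v for k,v in c.items() if k not in('extrinsics',)},np.round(T,3).tolist())
    for t in ['tail_post','pointer','index_mark','head','lever_post','lever','jar','dish','bottle','tweezers','clamp_tip']:
        for o in manip.silhouettes(t,n)[:2]:
            m=o['pixels']; rr,cc=np.nonzero(m&(d>0)); 
            if len(rr)==0: continue
            P=deproj(n,rr,cc,d[rr,cc],s)
            print(t,round(o['confidence'],2),np.round(o['location']),m.sum(),'med',np.round(np.median(P,0),3),'lo',np.round(P.min(0),3),'hi',np.round(P.max(0),3))
E
```

```text
pics
{'time_s': 0.0, 'q': [1.591, 0.386, 0.007, -0.001, -1.194, -0.259], 'joint_vel': [0.001, -0.0, 0.001, 0.002, -0.0, -0.0], 'joint_torque': [0.0, -39.229, 18.84, 4.186, -0.005, -0.0], 'eef_pos': [0.148, 0.607, 0.241], 'eef_rot': [0.993, -0.119, -0.0, 0.001], 'contact_force': [0.674, 0.079, -0.272], 'moment': [-0.023, 0.023, 0.023], 'grasp_force': 0.0, 'finger_gap': 0.085} 0.011
top {'fx': 481.39906355222354, 'fy': 481.39906355222354, 'cx': 325.54520475082194, 'cy': 246.15016467687616} [[-0.018, 0.991, -0.136, 0.336], [-1.0, -0.016, 0.021, -0.025], [0.019, 0.136, 0.991, 1.278], [0.0, 0.0, 0.0, 1.0]]
tail_post 0.67 [232. 302.] 2115 med [0.544 0.009 0.026] lo [ 0.468 -0.056 -0.004] hi [0.638 0.076 0.1  ]
pointer 0.68 [235. 307.] 4298 med [ 0.531 -0.003  0.022] lo [ 0.428 -0.104 -0.005] hi [0.63  0.098 0.1  ]
pointer 0.61 [230. 300.] 2059 med [0.544 0.009 0.026] lo [ 0.47  -0.056 -0.003] hi [0.632 0.076 0.1  ]
index_mark 0.6 [275. 313.] 30 med [ 0.437 -0.013  0.024] lo [ 0.429 -0.018  0.014] hi [ 0.446 -0.007  0.032]
head 0.63 [232. 301.] 2011 med [0.543 0.009 0.026] lo [ 0.471 -0.056
[... 1474 characters left out ...]
.075  0.062] lo [ 0.498 -0.103  0.024] hi [ 0.569 -0.031  0.098]
lever 0.73 [255. 351.] 327 med [ 0.529 -0.066  0.061] lo [ 0.498 -0.103  0.017] hi [ 0.563 -0.034  0.098]
jar 0.69 [352. 461.] 1157 med [ 0.453 -0.352  0.06 ] lo [ 0.429 -0.376 -0.001] hi [ 0.505 -0.325  0.066]
dish 0.92 [242. 171.] 443 med [0.368 0.277 0.014] lo [ 0.343  0.253 -0.003] hi [0.401 0.33  0.019]
bottle 0.79 [266. 438.] 340 med [ 0.636 -0.213  0.031] lo [ 0.627 -0.224 -0.001] hi [ 0.707 -0.172  0.051]
tweezers 0.76 [367. 346.] 378 med [ 0.345 -0.206  0.004] lo [ 0.313 -0.251 -0.003] hi [ 0.391 -0.168  0.011]
clamp_tip 0.44 [254. 352.] 323 med [ 0.526 -0.069  0.061] lo [ 0.498 -0.103  0.021] hi [ 0.563 -0.032  0.098]
```

```bash
python3 - <<'E'
import cv2,numpy as np
a=cv2.imread('pics/top1.png')[170:300,240:370];b=cv2.imread('pics/scene1.png')[180:310,255:385]
cv2.imwrite('pics/c1.png',np.hstack([cv2.resize(x,(400,400),interpolation=cv2.INTER_CUBIC) for x in(a,b)]))
from h import *
s,im,d=None,*manip.get_image('top')
c,_=pose('top')
rr,cc=np.mgrid[170:310,230:380];P=deproj('top',rr,cc,d[170:310,230:380])
m=P[...,2]>0.085;n,l,st,ce=cv2.connectedComponentsWithStats(m.astype('uint8'))
for i in range(1,n): print(st[i],P[l==i].mean(0).round(4),P[l==i].max(0).round(3))
im,d=manip.get_image('scene');rr,cc=np.mgrid[180:310,255:385];P=deproj('scene',rr,cc,d[180:310,255:385])
m=P[...,2]>0.088;n,l,st,ce=cv2.connectedComponentsWithStats(m.astype('uint8'))
for i in range(1,n): print(st[i],P[l==i].mean(0).round(4),P[l==i].max(0).round(3))
E
```

```text
[54  0  1  1  1] [ 0.3361 -0.0253  1.2784] [ 0.336 -0.025  1.278]
[56  0  6  4 11] [0.6577 0.0337 0.2079] [0.692 0.047 1.278]
[94  5  1  1  1] [ 0.3361 -0.0253  1.2784] [ 0.336 -0.025  1.278]
[99  5  1  1  1] [ 0.3361 -0.0253  1.2784] [ 0.336 -0.025  1.278]
[6 7 1 1 1] [ 0.3361 -0.0253  1.2784] [ 0.336 -0.025  1.278]
[43  6  2  2  2] [ 0.3361 -0.0253  1.2784] [ 0.336 -0.025  1.278]
[89  7  1  1  1] [ 0.3361 -0.0253  1.2784] [ 0.336 -0.025  1.278]
[127   7   1   1   1] [ 0.3361 -0.0253  1.2784] [ 0.336 -0.025  1.278]
[142   6   1   1   1] [ 0.3361 -0.0253  1.2784] [ 0.336 -0.025  1.278]
[109   9   1   1   1] [ 0.3361 -0.0253  1.2784] [ 0.336 -0.025  1.278]
[60 12  1  1  1] [ 0.3361 -0.0253  1.2784] [ 0.336 -0.025  1.278]
[ 7 15  1  1  1] [ 0.3361 -0.0253  1.2784] [ 0.336 -0.025  1.278]
[52 14  1  1  1] [ 0.3361 -0.0253  1.2784] [ 0.336 -0.025  1.278]
[ 2 17  1  1  1] [ 0.3361 -0.0253  1.2784] [ 0.336 -0.025  1.278]
[126  16   1   1   1] [ 0.3361 -0.0253  1.2784] [ 0.336 -0.025  1.278]
[37 19  1  1  1] [ 0.3361 -0.0253  1.2784] [ 0.336 -0.025  1.278]
[79 18  1  1  1] [ 0.3361 -0.0253  
[... 8119 characters left out ...]
  1   1   1] [-0.1535 -0.5794  0.7803] [-0.154 -0.579  0.78 ]
[  3 112   1   1   1] [-0.1535 -0.5794  0.7803] [-0.154 -0.579  0.78 ]
[129 113   1   1   1] [-0.1535 -0.5794  0.7803] [-0.154 -0.579  0.78 ]
[ 79 116   1   1   1] [-0.1535 -0.5794  0.7803] [-0.154 -0.579  0.78 ]
[109 116   1   1   1] [-0.1535 -0.5794  0.7803] [-0.154 -0.579  0.78 ]
[ 61 119   1   1   1] [-0.1535 -0.5794  0.7803] [-0.154 -0.579  0.78 ]
[ 42 120   1   1   1] [-0.1535 -0.5794  0.7803] [-0.154 -0.579  0.78 ]
[ 85 122   1   1   1] [-0.1535 -0.5794  0.7803] [-0.154 -0.579  0.78 ]
[ 61 125   1   1   1] [-0.1535 -0.5794  0.7803] [-0.154 -0.579  0.78 ]
[ 97 129   1   1   1] [-0.1535 -0.5794  0.7803] [-0.154 -0.579  0.78 ]
```

View pics/c1.png

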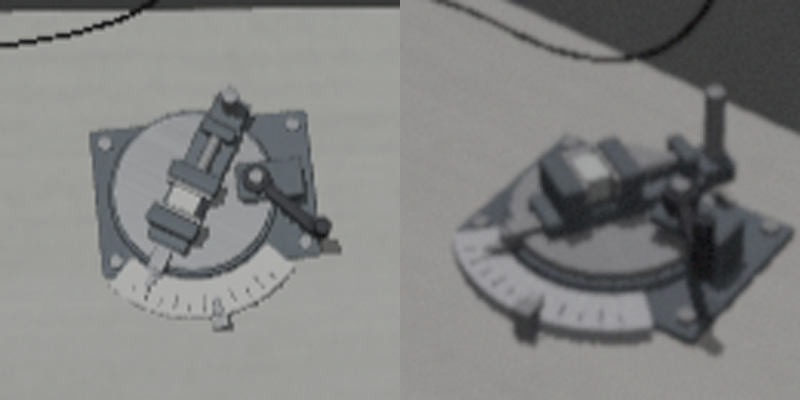

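The top crop shows the tail post at (230,97), the lever axis at (257,177), the lever post at (320,227), the pointer tip at (150,285) and the tab nose at (220,305). The pointer therefore has to swing anticlockwise. I'll go above it for a wrist view.

Request:
arm_command --steps '[[[0.82, 0.89, -0.2], [0, 0, 0], -1], [[0.82, 0.89, -0.2], [0, 0, 0], -1], [[0.82, 0.89, -0.2], [0, 0, 0], -1], [[0.82, 0.89, -0.2], [0, 0, 0], -1], [[0.82, 0.89, -0.2], [0, 0, 0], -1], [[0.82, 0.89, -0.2], [0, 0, 0], -1], [[0.82, 0.89, -0.2], [0, 0, 0], -1]]'

```text
time_s: 1.88
eef_pos: [0.2668, 0.3912, 0.2843]
eef_rot: [0.993, -0.121, 0.0, -0.001]
contact_force: [-0.1, -0.3, 0.0]
finger_gap: 0.0853
grasp_force: 0.0
```

Request:
arm_command --steps '[[[0.82, 0.89, 0], [0, 0, 0], -1], [[0.82, 0.89, 0], [0, 0, 0], -1], [[0.82, 0.89, 0], [0, 0, 0], -1], [[0.82, 0.89, 0], [0, 0, 0], -1], [[0.82, 0.89, 0], [0, 0, 0], -1], [[0.82, 0.89, 0], [0, 0, 0], -1], [[0.82, 0.89, 0], [0, 0, 0], -1]]'

```text
time_s: 2.47
eef_pos: [0.3836, 0.1798, 0.2825]
eef_rot: [0.993, -0.122, 0.0, 0.0]
contact_force: [0.5, -0.1, 0.1]
finger_gap: 0.0853
grasp_force: 0.0
```

Request:
arm_command --steps '[[[0.82, 0.89, 0], [0, 0, 0.63], -1], [[0.82, 0.89, 0], [0, 0, 0.63], -1], [[0.82, 0.89, 0], [0, 0, 0.63], -1], [[0.82, 0.89, 0], [0, 0, 0.63], -1], [[0.82, 0.89, 0], [0, 0, 0.63], -1], [[0.82, 0.89, 0], [0, 0, 0.63], -1], [[0.82, 0.89, 0], [0, 0, 0.63], -1], [[0.82, 0.89, 0], [0, 0, 0.63], -1]]'

```text
time_s: 3.13
eef_pos: [0.5003, -0.0294, 0.2817]
eef_rot: [0.814, -0.58, -0.0, 0.0]
contact_force: [0.1, 0.5, -0.6]
finger_gap: 0.0853
grasp_force: 0.0
```

Request:
arm_command --steps '[[[0, 0, 0], [0, 0, 0.64], -1], [[0, 0, 0], [0, 0, 0.64], -1], [[0, 0, 0], [0, 0, 0.64], -1], [[0, 0, 0], [0, 0, 0.64], -1], [[0, 0, 0], [0, 0, 0.64], -1], [[0, 0, 0], [0, 0, 0.64], -1], [[0, 0, 0], [0, 0, 0.64], -1], [[0, 0, 0], [0, 0, 0.64], 0.2]]'

```text
time_s: 3.8
eef_pos: [0.4997, -0.0274, 0.2823]
eef_rot: [-0.438, 0.899, 0.0, 0.0]
contact_force: [0.6, -0.3, -0.3]
finger_gap: 0.0753
grasp_force: 0.0
```

```bash
python3 - <<'E'
from h import *
s,im,d=snap('wrist','w1.png');np.savez('w1.npz',d=d,p=s['eef_pos'],q=s['eef_rot'])
c,T=pose('wrist',s);print(np.round(T,3).tolist(),{k:v for k,v in c.items() if k!='hand_eye'},s['q'])
rr,cc=np.mgrid[0:480,0:640];P=deproj('wrist',rr,cc,d,s)
m=((P[...,2]>0.086)&(P[...,2]<.11)&(d>0)).astype('uint8');n,l,st,ce=cv2.connectedComponentsWithStats(m)
for i in range(1,n):
    if st[i][4]>150: print(st[i],P[l==i].mean(0).round(4),(P[l==i].max(0)+P[l==i].min(0))/2)
for t in ['pointer','index_mark','lever','head']:
    for o in manip.silhouettes(t,'wrist')[:2]:
        mm=o['pixels']&(d>0);print(t,o['confidence'],o['location'],np.median(P[mm],0).round(3),P[mm].min(0).round(3),P[mm].max(0).round(3))
E
```

```text
[[-0.788, -0.584, -0.197, 0.449], [0.616, -0.746, -0.253, -0.091], [0.001, -0.32, 0.947, 0.414], [0.0, 0.0, 0.0, 1.0]] {'fx': 396.06258287663803, 'fy': 396.06258287663803, 'cx': 321.0126197685838, 'cy': 236.29281945781045} [ 2.70226901e-01  1.42662646e-01 -2.22863183e-01 -7.18412759e-05
 -1.20511294e+00 -9.33538562e-01]
[251 138  19  18 260] [ 0.5071 -0.0947  0.0941] [ 0.50771997 -0.09463551  0.09116979]
[   0  213  158  157 4100] [ 0.7198 -0.0977  0.098 ] [ 0.71995338 -0.09652072  0.09800188]
[214 279  17  17 225] [ 0.6149 -0.0223  0.0932] [ 0.61606614 -0.0219426   0.09107347]
[203 404  49  53 944] [0.7197 0.1001 0.0971] [0.72001882 0.100499   0.09798807]
pointer 0.74 [191.5, 262.1] [ 0.534 -0.064  0.06 ] [ 0.501 -0.105 -0.002] [ 0.568 -0.029  0.096]
pointer 0.71 [247.0, 307.7] [0.542 0.005 0.025] [ 0.467 -0.057 -0.001] [0.674 0.083 0.096]
index_mark 0.77 [166.1, 378.4] [ 0.441 -0.01   0.024] [ 0.431 -0.018  0.002] [ 0.459 -0.002  0.028]
lever 0.65 [188.2, 264.4] [ 0.534 -0.064  0.06 ] [ 0.501 -0.101  0.048] [ 0.565 -0.031  0.096]
head 0.67 [245.3, 307.2] [0.542 0.005 0.025] [ 0.469 -0.055 -0.002] [0.675 0.083 0.096]
```

View pics/w1.png

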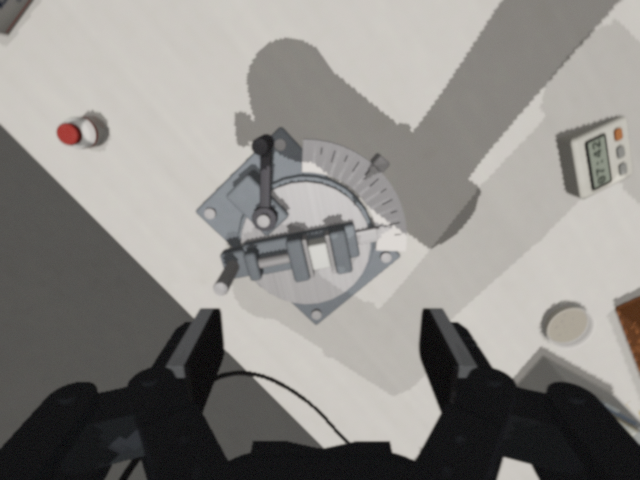

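The wrist view shows the lever post at (261,146), the lever axis at (264,217), the tail post at (222,286), the tab nose near (373,172) and the pointer tip near (398,228). I'll zoom in for the fine points.

```bash
python3 - <<'E'
import cv2
a=cv2.imread('pics/w1.png')[120:270,235:435];cv2.imwrite('pics/c2.png',cv2.resize(a,(800,600),interpolation=cv2.INTER_CUBIC))
E
```

```text
(no output)
```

View pics/c2.png

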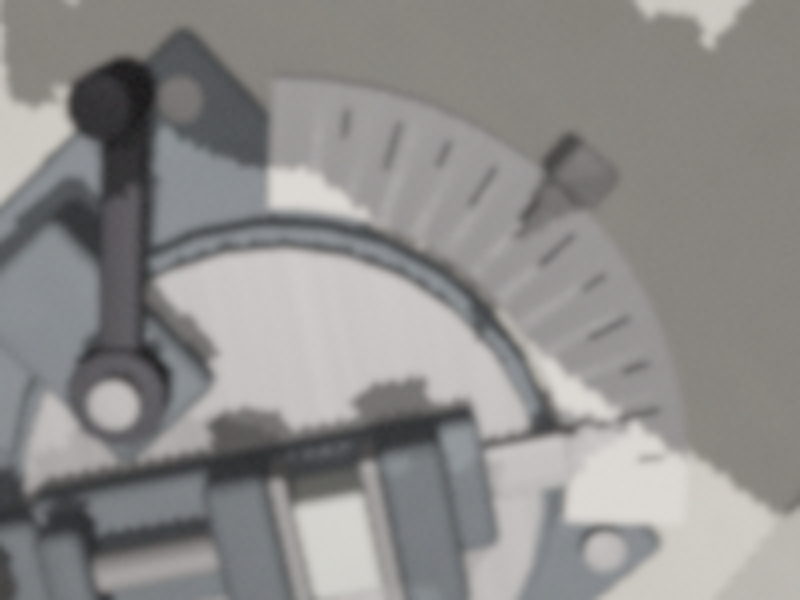

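```bash
cat >> h.py <<'E'
def ray(n,u,v,z,s):
    c,T=pose(n,s); r=T[:3,:3]@np.array([(u-c['cx'])/c['fx'],-(v-c['cy'])/c['fy'],-1.]); o=T[:3,3]
    return (o+r*(z-o[2])/r[2])[:2]
E
python3 - <<'E'
from h import *
from scipy.optimize import least_squares
z=np.load('w1.npz');s=dict(eef_pos=z['p'],eef_rot=z['q']);d=z['d']
print('dep',deproj('wrist',221,263,d[221,263],s),deproj('wrist',237,365,d[237,365],s),deproj('wrist',200,320,d[200,320],s))
r=lambda u,v,h:ray('wrist',u,v,h,s)
lp=r(260.7,145.7,.095);tp=r(222.,287,.095);ax=r(263,221.3,deproj('wrist',221,263,d[221,263],s)[2]);ix=r(366.3,178,.018);bar=r(365,237.5,.022)
print('lp',lp,'tail',tp,'ax',ax,'idx',ix,'bar',bar,'|lp-ax|',np.linalg.norm(lp-ax))
def f(p):
    e=(p-tp)/np.linalg.norm(p-tp);b=bar-p
    return [np.linalg.norm(p-tp)-.075,np.linalg.norm(p-ix)-.092,np.linalg.norm(p-ax)-.054,e[0]*b[1]-e[1]*b[0]]
o=least_squares(f,[.54,0]);p=o.x;a=lambda v:np.degrees(np.arctan2(v[1],v[0]))
print('pivot',p,'res',np.round(o.fun,4),'yaw',a(ax-p)+90,'tail ang',a(tp-p),'idx ang',a(ix-p),'lever ang',a(lp-ax))
E
```

```text
dep [ 0.55422552 -0.042607    0.06548991] [0.49363732 0.0389391  0.03192666] [ 0.50696236 -0.01837861  0.02508398]
lp [ 0.5063721  -0.09478146] tail [ 0.61383861 -0.02281511] ax [ 0.55441251 -0.04238964] idx [ 0.45741885 -0.00621073] bar [0.49511684 0.04276925] |lp-ax| 0.07108293544379851
pivot [0.54820626 0.01282649] res [-0.0003  0.0008  0.0016 -0.001 ] yaw 6.413086077871284 tail ang -28.504135005249257 idx ang -168.15722692630166 lever ang -132.51910688317108
```

Geometry fits: |lever| is 71 mm and the residuals are at most 1.6 mm. The head needs +40.3°. Next is the approach to the lever post, caging it with the fingers.

```bash
cat >> h.py <<'E'
PIV=np.array([.5482,.0128]);AX=np.array([.5545,-.0420])
def rel(x,y,z,yaw):
    s=manip.get_state();Rm=R.from_quat(s['eef_rot']);m=Rm.as_matrix()
    v=m.T@(np.array([x,y,z])-s['eef_pos'])/.2
    y0=np.degrees(np.arctan2(m[1,0],m[0,0]));D=R.from_euler('z',yaw,degrees=True).as_matrix()@np.diag([1,-1,-1])
    w=R.from_matrix(m.T@D).as_rotvec()/(np.pi/2)
    print('yaw',round(y0,2),'shift',v.round(4).tolist(),'turn',w.round(4).tolist(),'F',np.round(s['contact_force'],2),'t',round(s['time_s'],2))
E
python3 -c "
from h import *
a=np.radians(-132.5);rel(AX[0]+.07*np.cos(a),AX[1]+.07*np.sin(a),.077,-132.5)"
```

```text
yaw -127.51 shift [0.2385, -0.2308, 1.0265] turn [-0.0, 0.0, 0.0555] F [-0.51 -0.56 -0.08] t 4.05
```

Request:
arm_command --steps '[[[0.238, -0.231, 0.3], [0, 0, 0.055], 0.06], [[0.238, -0.231, 0.6], [0, 0, 0.055], 0.06], [[0.238, -0.231, 0.7], [0, 0, 0.055], 0.06], [[0.238, -0.231, 0.8], [0, 0, 0.055], 0.06], [[0.238, -0.231, 0.8], [0, 0, 0.055], 0.06], [[0.238, -0.231, 0.8], [0, 0, 0.055], 0.06], [[0.238, -0.231, 0.8], [0, 0, 0.055], 0.06]]'

```text
time_s: 4.63
eef_pos: [0.5073, -0.094, 0.1222]
eef_rot: [-0.402, 0.915, -0.0, -0.001]
contact_force: [0.9, -0.3, 0.1]
finger_gap: 0.0403
grasp_force: 0.0
```

```bash
python3 -c "
from h import *
a=np.radians(-132.5);rel(AX[0]+.07*np.cos(a),AX[1]+.07*np.sin(a),.077,-132.5)
s,im,d=snap('wrist','w2.png');print(s['finger_gap'])"
```

```text
yaw -132.54 shift [-0.0015, 0.0018, 0.2258] turn [0.0001, -0.0007, -0.0005] F [ 0.95 -0.27  0.07] t 4.63
0.04034355625103028
```

View pics/w2.png

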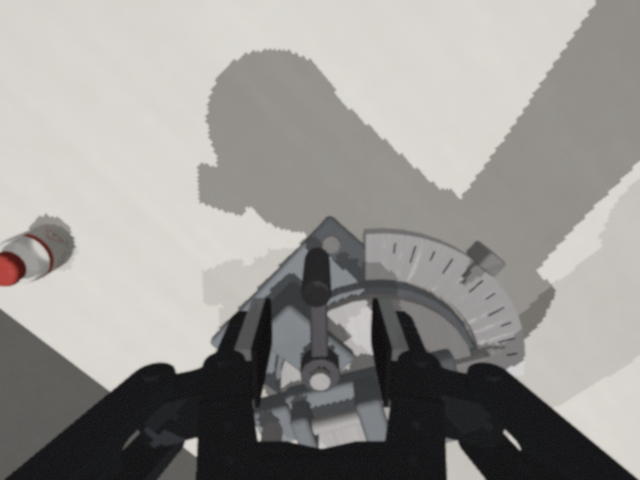

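The post at (316,290) sits centred between the fingers at columns 255 and 385. I'll descend and close to a loose cage of about 20 mm.

Request:
arm_command --steps '[[[0, 0, 0.1], [0, 0, 0], 0.06], [[0, 0, 0.225], [0, 0, 0], 0.06], [[0, 0, 0.225], [0, 0, 0], 0.06], [[0, 0, 0.225], [0, 0, 0], 0.53], [[0, 0, 0.225], [0, 0, 0], 0.53], [[0, 0, 0.225], [0, 0, 0], 0.53], [[0, 0, 0.225], [0, 0, 0], 0.53], [[0, 0, 0.225], [0, 0, 0], 0.53]]'

```text
time_s: 5.35
eef_pos: [0.5077, -0.0938, 0.0785]
eef_rot: [-0.402, 0.916, -0.0, 0.001]
contact_force: [0.4, 0.2, -1.0]
finger_gap: 0.0202
grasp_force: 0.0
```

Request:
arm_command --steps '[[[-0.001, -0.0244, 0], [0, 0, -0.0444], 0.53], [[-0.0034, -0.0487, 0], [0, 0, -0.0889], 0.53], [[-0.0076, -0.0728, 0], [0, 0, -0.1333], 0.53], [[-0.0136, -0.0965, 0], [0, 0, -0.1778], 0.53], [[-0.0211, -0.1197, 0], [0, 0, -0.2222], 0.53], [[-0.0303, -0.1424, 0], [0, 0, -0.2667], 0.53]]'

```text
time_s: 5.85
eef_pos: [0.5297, -0.1081, 0.0775]
eef_rot: [-0.584, 0.811, 0.002, -0.002]
contact_force: [-5.8, 4.6, 5.5]
finger_gap: 0.0201
grasp_force: 3.4
```

```bash
python3 -c "
from h import *
a=np.radians(-108.5);rel(AX[0]+.07*np.cos(a),AX[1]+.07*np.sin(a),.077,-108.5)"
```

```text
yaw -108.47 shift [-0.0029, -0.0126, 0.0026] turn [0.0034, -0.0004, 0.0003] F [-5.84  4.64  5.46] t 5.85
```

Request:
arm_command --steps '[[[-0.001, -0.0244, -0.015], [0, 0, -0.0444], 0.53], [[-0.0034, -0.0487, -0.02], [0, 0, -0.0889], 0.53], [[-0.0076, -0.0728, -0.02], [0, 0, -0.1333], 0.53], [[-0.0136, -0.0965, -0.02], [0, 0, -0.1778], 0.53], [[-0.0211, -0.1197, -0.02], [0, 0, -0.2222], 0.53], [[-0.0303, -0.1424, -0.02], [0, 0, -0.2667], 0.53]]'

```text
time_s: 6.35
eef_pos: [0.556, -0.1129, 0.0795]
eef_rot: [0.74, -0.672, -0.004, 0.004]
contact_force: [-6.3, -3.5, -2.8]
finger_gap: 0.0206
grasp_force: 3.0
```

```bash
python3 -c "
from h import *
a=np.radians(-84.5);rel(AX[0]+.07*np.cos(a),AX[1]+.07*np.sin(a),.081,-84.5)"
```

```text
yaw -84.51 shift [-0.0037, -0.0262, -0.0079] turn [0.0075, 0.0005, -0.0002] F [-6.31 -3.54 -2.8 ] t 6.35
```

Request:
arm_command --steps '[[[-0.001, -0.0244, 0], [0, 0, -0.0444], 0.53], [[-0.0034, -0.0487, 0], [0, 0, -0.0889], 0.53], [[-0.0076, -0.0728, 0], [0, 0, -0.1333], 0.53], [[-0.0136, -0.0965, 0], [0, 0, -0.1778], 0.53], [[-0.0211, -0.1197, 0], [0, 0, -0.2222], 0.53], [[-0.0303, -0.1424, 0], [0, 0, -0.2667], 0.53]]'

```text
time_s: 6.85
eef_pos: [0.5862, -0.1043, 0.0802]
eef_rot: [0.864, -0.504, -0.003, 0.002]
contact_force: [-2.2, -2.6, -1.9]
finger_gap: 0.0201
grasp_force: 1.9
```

Request:
arm_command --steps '[[[-0.001, -0.0244, 0], [0, 0, -0.0444], 0.53], [[-0.0034, -0.0487, 0], [0, 0, -0.0889], 0.53], [[-0.0076, -0.0728, 0], [0, 0, -0.1333], 0.53], [[-0.0136, -0.0965, 0], [0, 0, -0.1778], 0.53], [[-0.0211, -0.1197, 0], [0, 0, -0.2222], 0.53], [[-0.0303, -0.1424, 0], [0, 0, -0.2667], 0.53], [[-0.0303, -0.1424, 0], [0, 0, -0.2667], 0.53], [[-0.0303, -0.1424, 0], [0, 0, -0.2667], 0.53]]'

```text
time_s: 7.52
eef_pos: [0.6097, -0.0844, 0.0809]
eef_rot: [0.949, -0.315, -0.001, 0.0]
contact_force: [-1.9, -2.1, -2.1]
finger_gap: 0.0198
grasp_force: 1.1
```

```bash
python3 -c "
from h import *
a=np.radians(-36.5);rel(AX[0]+.07*np.cos(a),AX[1]+.07*np.sin(a),.081,-36.5)
s,im,d=snap('wrist','w3.png')
t=np.radians(53.5);print('Ft',s['contact_force'][0]*np.cos(t)+s['contact_force'][1]*np.sin(t))
"
```

```text
yaw -36.74 shift [0.0019, -0.0063, -0.0005] turn [0.0009, 0.001, -0.0026] F [-1.86 -2.13 -2.07] t 7.52
Ft -2.8195572809914964
```

View pics/w3.png

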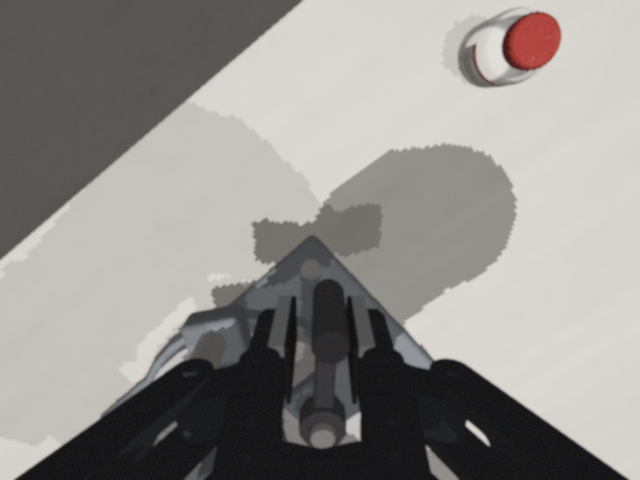

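Request:
arm_command --steps '[[[-0.001, -0.0244, 0], [0, 0, -0.0444], 0.53], [[-0.0014, -0.0305, 0], [0, 0, -0.0556], 0.53], [[-0.0014, -0.0305, 0], [0, 0, -0.0556], 0.53], [[-0.0014, -0.0305, 0], [0, 0, -0.0556], 0.53], [[-0.0014, -0.015, 0], [0, 0, -0.0556], 0.53], [[-0.0014, -0.015, 0], [0, 0, -0.0556], 0.45]]'

```text
time_s: 8.07
eef_pos: [0.6133, -0.0815, 0.0822]
eef_rot: [0.962, -0.273, 0.002, -0.001]
contact_force: [-0.6, -0.1, -0.6]
finger_gap: 0.0235
grasp_force: 0.0
```

Request:
arm_command --steps '[[[0, 0, -0.15], [0, 0, 0], 0.4], [[0, 0, -0.3], [0, 0, 0], 0.3], [[0, 0, -0.3], [0, 0, 0], 0.06], [[0, 0, -0.3], [0, 0, 0], 0.06]]'

```text
time_s: 8.4
eef_pos: [0.6146, -0.0811, 0.1446]
eef_rot: [0.962, -0.272, 0.004, -0.002]
contact_force: [-0.2, -0.5, 0.1]
finger_gap: 0.0401
grasp_force: 0.0
```

```bash
python3 -c "
from h import *
a=np.radians(-28.5);rel(PIV[0]+.075*np.cos(a),PIV[1]+.075*np.sin(a),.081,-28.5)"
```

```text
yaw -31.61 shift [-0.1565, -0.2448, 0.3184] turn [-0.0031, -0.0043, -0.0345] F [-0.2  -0.5   0.09] t 8.4
```

Request:
arm_command --steps '[[[-0.1565, -0.245, 0], [0.003, 0.004, -0.0345], 0.2], [[-0.1565, -0.245, 0], [0.003, 0.004, -0.0345], 0.2], [[-0.1565, -0.245, 0.05], [-0.003, -0.004, -0.0345], 0.2], [[-0.1565, -0.245, 0.15], [-0.003, -0.004, -0.0345], 0.2], [[-0.1565, -0.245, 0.25], [-0.003, -0.004, -0.0345], 0.2], [[-0.1565, -0.245, 0.315], [-0.003, -0.004, -0.0345], 0.2], [[-0.1565, -0.245, 0.315], [-0.003, -0.004, -0.0345], 0.2]]'

```text
time_s: 8.98
eef_pos: [0.6088, -0.024, 0.0741]
eef_rot: [0.969, -0.247, -0.007, 0.003]
contact_force: [-0.5, 0.2, -0.2]
finger_gap: 0.0343
grasp_force: 0.0
```

Request:
arm_command --steps '[[[0, 0, 0], [0, 0, 0], 0.5], [[0, 0, 0], [0, 0, 0], 0.75], [[0, 0, 0], [0, 0, 0], 0.75], [[0, 0, 0], [0, 0, 0], 0.75], [[0, 0, 0], [0, 0, 0], 0.75]]'

```text
time_s: 9.4
eef_pos: [0.6119, -0.0234, 0.0785]
eef_rot: [0.969, -0.246, -0.003, 0.001]
contact_force: [3.0, -0.9, -6.7]
finger_gap: 0.0118
grasp_force: 58.4
```

```bash
python3 -c "
from h import *
a=np.radians(-28.5);rel(PIV[0]+.075*np.cos(a),PIV[1]+.075*np.sin(a),.081,-28.5)"
```

```text
yaw -28.53 shift [0.0087, -0.007, -0.0126] turn [0.0021, 0.0032, -0.0003] F [ 2.99 -0.9  -6.65] t 9.4
```

Request:
arm_command --steps '[[[0, -0.013, 0], [0, 0, -0.0222], 0.75], [[-0.001, -0.0262, 0], [0, 0, -0.0444], 0.75], [[-0.0021, -0.039, 0], [0, 0, -0.0667], 0.75], [[-0.0036, -0.0522, 0], [0, 0, -0.0889], 0.75]]'

```text
time_s: 9.73
eef_pos: [0.6159, -0.0145, 0.0785]
eef_rot: [0.984, -0.177, -0.003, 0.001]
contact_force: [3.1, -1.4, -5.0]
finger_gap: 0.0119
grasp_force: 58.6
```

```bash
python3 -c "
from h import *
a=np.radians(-20.5);rel(PIV[0]+.075*np.cos(a),PIV[1]+.075*np.sin(a),.079,-20.5)"
```

```text
yaw -20.43 shift [0.0103, -0.0094, -0.0026] turn [0.0025, 0.0039, 0.0008] F [ 3.13 -1.43 -4.97] t 9.73
```

Request:
arm_command --steps '[[[-0.001, -0.0262, 0], [0, 0, -0.0444], 0.75], [[-0.0036, -0.0522, 0], [0, 0, -0.0889], 0.75], [[-0.0082, -0.078, 0], [0, 0, -0.1333], 0.75], [[-0.0145, -0.1034, 0], [0, 0, -0.1778], 0.75], [[-0.0226, -0.1283, 0], [0, 0, -0.2222], 0.75], [[-0.0324, -0.1525, 0], [0, 0, -0.2667], 0.75], [[-0.0439, -0.1761, 0], [0, 0, -0.3111], 0.75], [[-0.057, -0.1987, 0], [0, 0, -0.3556], 0.75]]'

```text
time_s: 10.4
eef_pos: [0.6183, 0.0262, 0.0785]
eef_rot: [0.995, 0.102, -0.005, 0.001]
contact_force: [0.2, -4.3, -3.2]
finger_gap: 0.0122
grasp_force: 58.8
```

Request:
arm_command --steps '[[[0, 0, 0], [0, 0, 0], 0.75], [[0, 0, 0], [0, 0, 0], 0.75], [[0, 0, 0], [0, 0, 0], 0.75]]'

```text
time_s: 10.65
eef_pos: [0.6182, 0.0268, 0.0785]
eef_rot: [0.995, 0.1, -0.005, 0.0]
contact_force: [-0.7, -2.4, -1.8]
finger_gap: 0.0121
grasp_force: 59.0
```

```bash
python3 - <<'E'
from h import *
a=np.radians(11.5);rel(PIV[0]+.075*np.cos(a),PIV[1]+.075*np.sin(a),.079,11.5)
s,im,d=snap('top','t2.png');s2,im2,d2=snap('scene','s2.png')
a=im[250:290,285:335,::-1];b=im2[245:310,255:336,::-1]
cv2.imwrite('pics/c3.png',np.hstack([cv2.resize(x,(400,400),interpolation=cv2.INTER_CUBIC) for x in(a,b)]))
E
```

```text
yaw 11.42 shift [0.0181, -0.0013, -0.0028] turn [-0.0002, 0.0059, -0.0008] F [-0.68 -2.36 -1.8 ] t 10.65
```

View pics/c3.png

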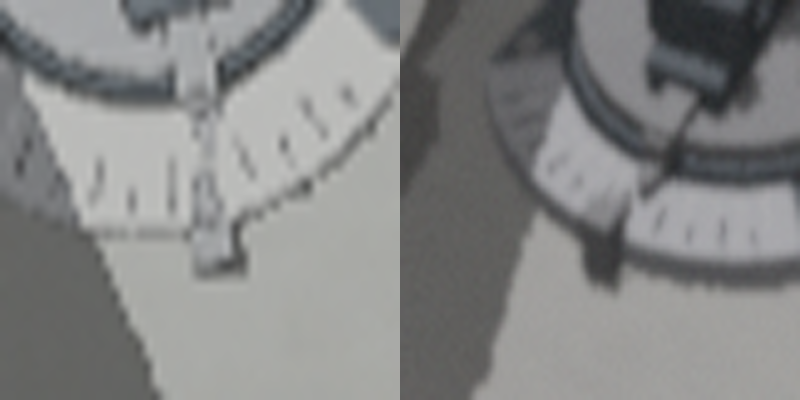

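The pointer looks close to the tab in both views. I'll release, lift, and check with the wrist camera.

Request:
arm_command --steps '[[[0, 0, 0], [0, 0, 0], 0.4], [[0, 0, 0], [0, 0, 0], 0.2], [[0, 0, 0], [0, 0, 0], 0.2], [[0, 0, -0.2], [0, 0, 0], 0.2], [[0, 0, -0.4], [0, 0, 0], 0.2], [[-0.3, 0, -0.6], [0, 0, 0], 0.2], [[-0.5, 0, -0.8], [0, 0, 0], 0.2], [[-0.5, 0, -0.8], [0, 0, 0], 0.2]]'

```text
time_s: 11.42
eef_pos: [0.5236, 0.0081, 0.238]
eef_rot: [0.995, 0.1, -0.004, -0.0]
contact_force: [0.2, 0.5, 0.3]
finger_gap: 0.0343
grasp_force: 0.0
```

Request:
arm_command --steps '[[[0, 0, 0], [0, 0, 0], 0.2], [[0, 0, 0], [0, 0, 0], 0.2], [[0, 0, 0], [0, 0, 0], 0.2]]'

```text
time_s: 11.67
eef_pos: [0.5246, 0.0083, 0.2373]
eef_rot: [0.995, 0.1, -0.003, -0.0]
contact_force: [0.8, 0.2, 0.5]
finger_gap: 0.0339
grasp_force: 0.0
```

```bash
python3 - <<'E'
from h import *
s,im,d=snap('wrist','w4.png');np.savez('w4.npz',d=d,p=s['eef_pos'],q=s['eef_rot'])
c,T=pose('wrist',s)
def px(x,y,z):
    p=np.linalg.inv(T)@[x,y,z,1]; return [c['cx']-p[0]/p[2]*c['fx'],c['cy']+p[1]/p[2]*c['fy']]
i=px(.4574,-.0062,.018);print('idx px',i,'pivot px',px(*PIV,.03),s['eef_pos'])
u,v=int(i[0]),int(i[1]); u0=max(0,u-90);v0=max(0,v-70);print(u0,v0)
cv2.imwrite('pics/c4.png',cv2.resize(im[v0:v0+150,u0:u0+200,::-1],(800,600),interpolation=cv2.INTER_CUBIC))
rr,cc=np.mgrid[0:480,0:640];P=deproj('wrist',rr,cc,d,s)
m=((P[...,2]>0.086)&(P[...,2]<.11)&(d>0)).astype('uint8');n,l,st,ce=cv2.connectedComponentsWithStats(m)
for k in range(1,n):
    if st[k][4]>100: print(st[k],P[l==k].mean(0).round(4))
E
```

```text
idx px [np.float64(323.6358208452071), np.float64(267.4231195942633)] pivot px [np.float64(323.27449717126945), np.float64(173.36396982447462)] [0.5246404  0.00831865 0.23733662]
233 197
[312  62  22  24 394] [0.6222 0.0286 0.0944]
[468 113  24  22 420] [ 0.6126 -0.08    0.0935]
```

View pics/c4.png

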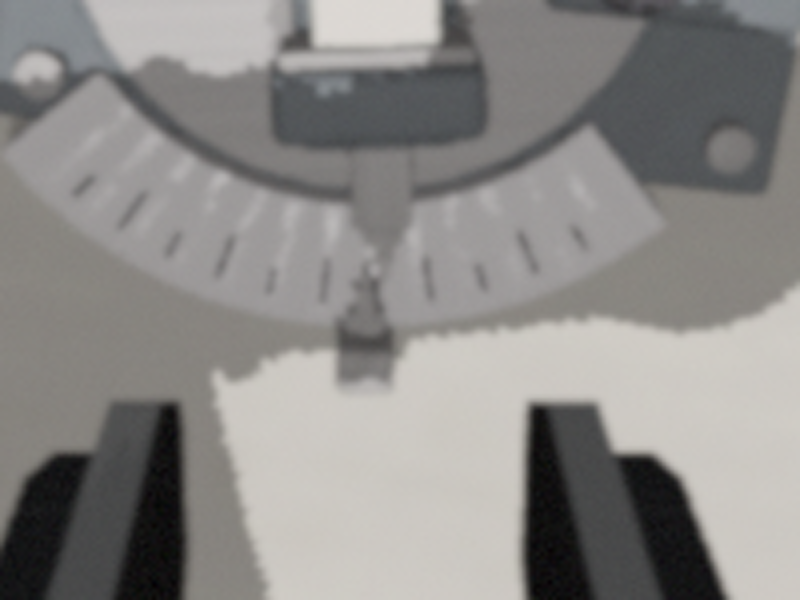

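```bash
python3 - <<'E'
from h import *
z=np.load('w4.npz');s=dict(eef_pos=z['p'],eef_rot=z['q']);d=z['d']
def w(u,v,h=None):
    U,V=233+u/4,197+v/4
    D=deproj('wrist',V,U,np.median(d[int(V)-1:int(V)+2,int(U)-1:int(U)+2]),s)
    h=D[2] if h is None else h
    return ray('wrist',U,V,h,s),D[2].round(4)
for n,a in dict(nose=(368,272,.018),tip=(376,255,.018),barL=(355,185,.03),barR=(412,185,.03),blkL=(274,130),blkR=(485,130),tabmid=(366,350),barmid=(383,170),postail=((323-233)*4,(74-197)*4,.095)).items():
    p,h=w(*a);v=p-PIV;print(n,p.round(4),'z',h,'r',np.linalg.norm(v).round(4),'ang',(np.degrees(np.arctan2(v[1],v[0]))%360).round(2))
im=cv2.imread('pics/w4.png')[220:285,295:355];im=cv2.convertScaleAbs(im,alpha=1.8,beta=-60)
cv2.imwrite('pics/c5.png',cv2.resize(im,(550,596),interpolation=cv2.INTER_CUBIC))
E
```

```text
nose [ 0.4601 -0.007 ] z 0.0138 r 0.0903 ang 192.66
tip [ 0.4648 -0.008 ] z 0.0186 r 0.0859 ang 193.98
barL [0.4855 0.0014] z 0.0303 r 0.0637 ang 190.34
barR [ 0.4881 -0.0113] z 0.0308 r 0.0647 ang 201.87
blkL [0.5048 0.0222] z 0.0604 r 0.0444 ang 167.83
blkR [ 0.5141 -0.0197] z 0.0627 r 0.0471 ang 223.65
tabmid [ 0.4427 -0.01  ] z 0.0241 r 0.1079 ang 192.22
barmid [ 0.4907 -0.004 ] z 0.0311 r 0.0599 ang 196.31
postail [0.6217 0.0282] z 0.0947 r 0.0751 ang 11.86
```

View pics/c5.png

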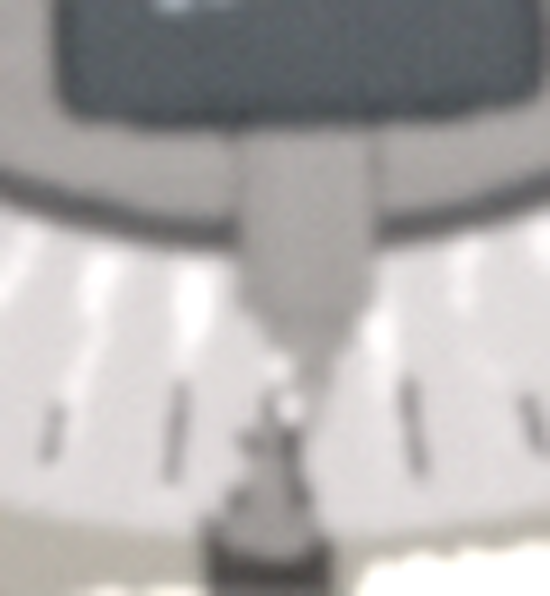

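The pointer tip at crop (308,415) is about 4 mm past the tab nose at (273,392). The head needs to go back about 2.5° clockwise, so I'll regrip the tail post.

Request:
arm_command --steps '[[[0.3, 0, 0.2], [0, 0, 0], 0.2], [[0.5, 0, 0.4], [0, 0, 0], 0.2], [[0.5, 0, 0.4], [0, 0, 0], 0.2], [[0.5, 0, 0.6], [0, 0, 0], 0.2], [[0.5, 0, 0.8], [0, 0, 0], 0.2], [[0.5, 0, 0.8], [0, 0, 0], 0.2], [[0.5, 0, 0.8], [0, 0, 0], 0.2]]'

```text
time_s: 12.3
eef_pos: [0.6198, 0.0272, 0.0724]
eef_rot: [0.995, 0.1, -0.008, 0.001]
contact_force: [0.5, 0.3, 0.2]
finger_gap: 0.0342
grasp_force: 0.0
```

Request:
arm_command --steps '[[[0, 0, 0], [0, 0, 0], 0.5], [[0, 0, 0], [0, 0, 0], 0.75], [[0, 0, 0], [0, 0, 0], 0.75], [[0, 0, 0], [0, 0, 0], 0.75], [[0, 0, 0], [0, 0, 0], 0.75]]'

```text
time_s: 12.72
eef_pos: [0.6232, 0.0282, 0.0788]
eef_rot: [0.995, 0.101, -0.001, -0.0]
contact_force: [1.2, 0.2, 4.1]
finger_gap: 0.0118
grasp_force: 58.7
```

Request:
arm_command --steps '[[[0, 0.008, 0], [0, 0, 0.014], 0.75], [[0, 0.0165, 0], [0, 0, 0.028], 0.75], [[0, 0.0165, 0], [0, 0, 0.028], 0.75], [[0, 0.0165, 0], [0, 0, 0.028], 0.75], [[0, 0.0165, 0], [0, 0, 0.028], 0.75]]'

```text
time_s: 13.13
eef_pos: [0.6239, 0.0249, 0.0788]
eef_rot: [0.997, 0.078, -0.001, 0.0]
contact_force: [1.0, -0.1, 6.3]
finger_gap: 0.0118
grasp_force: 59.3
```

Request:
arm_command --steps '[[[0, 0, 0], [0, 0, 0], 0.4], [[0, 0, 0], [0, 0, 0], 0.2], [[0, 0, 0], [0, 0, 0], 0.2], [[0, 0, -0.2], [0, 0, 0], 0.2], [[0, 0, -0.4], [0, 0, 0], 0.2], [[-0.3, 0, -0.6], [0, 0, 0], 0.2], [[-0.5, 0, -0.8], [0, 0, 0], 0.2], [[-0.5, 0, -0.8], [0, 0, 0], 0.2]]'

```text
time_s: 13.8
eef_pos: [0.5247, 0.0091, 0.2346]
eef_rot: [0.997, 0.078, -0.006, 0.0]
contact_force: [0.3, 0.5, 1.1]
finger_gap: 0.0342
grasp_force: 0.0
```

Request:
arm_command --steps '[[[0, 0, 0], [0, 0, 0], 0.2], [[0, 0, 0], [0, 0, 0], 0.2], [[0, 0, 0], [0, 0, 0], 0.2]]'

```text
time_s: 14.05
eef_pos: [0.5262, 0.0095, 0.2343]
eef_rot: [0.997, 0.078, -0.004, -0.0]
contact_force: [-0.3, -0.4, -0.6]
finger_gap: 0.0339
grasp_force: 0.0
```

```bash
python3 - <<'E'
from h import *
s,im,d=snap('wrist','w5.png');np.savez('w5.npz',d=d,p=s['eef_pos'],q=s['eef_rot'])
c,T=pose('wrist',s)
p=np.linalg.inv(T)@[.459,-.0065,.018,1];u=int(c['cx']-p[0]/p[2]*c['fx']);v=int(c['cy']+p[1]/p[2]*c['fy']);print(u-30,v-40)
im=cv2.convertScaleAbs(im[v-40:v+25,u-30:u+30,::-1],alpha=1.8,beta=-60)
cv2.imwrite('pics/c6.png',cv2.resize(im,(550,596),interpolation=cv2.INTER_CUBIC))
rr,cc=np.mgrid[0:480,0:640];P=deproj('wrist',rr,cc,d,s)
m=((P[...,2]>0.086)&(P[...,2]<.11)&(d>0)).astype('uint8');n,l,st,ce=cv2.connectedComponentsWithStats(m)
for k in range(1,n):
    if st[k][4]>100:
        q=st[k];print(q,P[l==k].mean(0).round(4))
E
```

```text
298 228
[311  63  22  24 396] [0.6229 0.0257 0.0945]
[466 108  25  22 430] [ 0.6127 -0.08    0.0936]
```

View pics/c6.png

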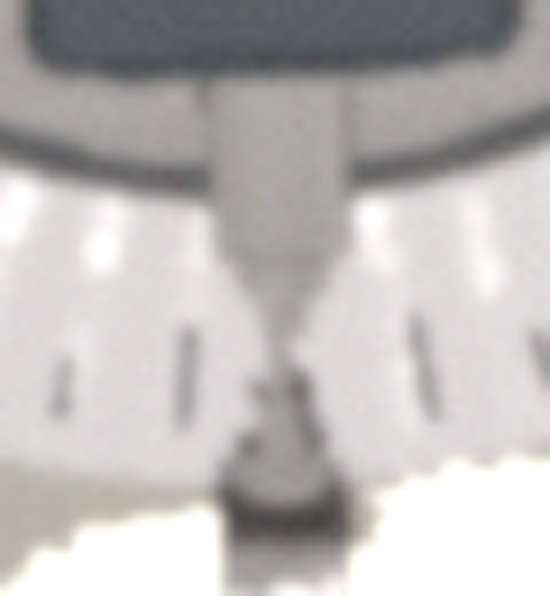

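The pointer tip at (283,350) now meets the nose at (283,362). Next, back to the lever.

```bash
python3 -c "
from h import *
rel(.6130,-.0803,.14,-33)"
```

```text
yaw 8.96 shift [0.3624, 0.5112, 0.4638] turn [0.0021, 0.0062, 0.4662] F [0.84 1.01 0.46] t 14.1
```

Request:
arm_command --steps '[[[0.362, 0.511, 0.0], [0.002, 0.004, 0.4662], 0.2], [[0.362, 0.511, 0.1], [0.002, 0.004, 0.4662], 0.2], [[0.362, 0.511, 0.3], [0.002, 0.004, 0.4662], 0.2], [[0.362, 0.511, 0.46], [0.002, 0.004, 0.4662], 0.2], [[0.362, 0.511, 0.46], [0.002, 0.004, 0.4662], 0.2], [[0.362, 0.511, 0.46], [0.002, 0.004, 0.4662], 0.2], [[0.362, 0.511, 0.46], [0.002, 0.004, 0.4662], 0.2], [[0.362, 0.511, 0.46], [0.002, 0.004, 0.4662], 0.2]]'

```text
time_s: 14.77
eef_pos: [0.6136, -0.0804, 0.14]
eef_rot: [0.959, -0.283, -0.002, 0.0]
contact_force: [0.3, 0.1, 0.8]
finger_gap: 0.034
grasp_force: 0.0
```

```bash
python3 -c "
from h import *
rel(.6130,-.0803,.079,-33)
s,im,d=snap('wrist','w6.png')
rr,cc=np.mgrid[0:480,0:640];P=deproj('wrist',rr,cc,d,s)
m=((P[...,2]>0.083)&(P[...,2]<.1)&(d>0)).astype('uint8');n,l,st,ce=cv2.connectedComponentsWithStats(m)
for k in range(1,n):
    if st[k][4]>100: print(st[k],P[l==k].mean(0).round(4))
"
```

```text
yaw -32.83 shift [-0.0015, 0.0007, 0.3052] turn [0.0014, 0.0024, 0.0019] F [0.31 0.12 0.77] t 14.77
[   0    0  307  228 3302] [ 0.7199 -0.0595  0.0918]
[312 257  28  34 755] [ 0.6143 -0.0825  0.093 ]
[ 17 270  18  14 133] [0.6935 0.0422 0.0923]
[133 340  34  34 696] [0.6249 0.0229 0.0916]
```

Request:
arm_command --steps '[[[0, 0, 0.15], [0, 0, 0], 0.2], [[0, 0, 0.3], [0, 0, 0], 0.2], [[0, 0, 0.3], [0, 0, 0], 0.2], [[0, 0, 0.3], [0, 0, 0], 0.53], [[0, 0, 0.3], [0, 0, 0], 0.53], [[0, 0, 0.3], [0, 0, 0], 0.53], [[0, 0, 0.3], [0, 0, 0], 0.53]]'

```text
time_s: 15.4
eef_pos: [0.6147, -0.0801, 0.0841]
eef_rot: [0.959, -0.284, 0.001, -0.001]
contact_force: [0.1, -0.0, -0.3]
finger_gap: 0.02
grasp_force: 0.1
```

Request:
arm_command --steps '[[[-0.0002, 0.0122, 0], [0, 0, 0.0222], 0.53], [[-0.001, 0.0244, 0], [0, 0, 0.0444], 0.53], [[-0.002, 0.0366, 0], [0, 0, 0.0667], 0.53], [[-0.0034, 0.0487, 0], [0, 0, 0.0889], 0.53], [[-0.0053, 0.0608, 0], [0, 0, 0.1111], 0.53], [[-0.0076, 0.0728, 0], [0, 0, 0.1333], 0.53], [[-0.0104, 0.0847, 0], [0, 0, 0.1556], 0.53], [[-0.0136, 0.0965, 0], [0, 0, 0.1778], 0.53]]'

```text
time_s: 16.07
eef_pos: [0.6025, -0.0942, 0.0837]
eef_rot: [0.91, -0.415, 0.002, -0.002]
contact_force: [1.7, 1.8, -1.7]
finger_gap: 0.0201
grasp_force: 1.3
```

```bash
cat >> h.py <<'E'
def lev():
    s=manip.get_state();m=R.from_quat(s['eef_rot']).as_matrix();F=m.T@s['contact_force'];v=s['eef_pos'][:2]-AX
    print('t',round(s['time_s'],2),'yaw',np.degrees(np.arctan2(m[1,0],m[0,0])).round(1),'pos ang',np.degrees(np.arctan2(v[1],v[0])).round(1),'r',np.linalg.norm(v).round(4),'z',s['eef_pos'][2].round(4),'F tool',F.round(2),'mom',np.round(s['moment'],2))
E
python3 -c "
from h import *
lev()"
```

```text
t 16.07 yaw -49.0 pos ang -47.4 r 0.0709 z 0.0837 F tool [-0.28 -2.43  1.69] mom [ 0.49 -0.47 -0.01]
```

Request:
arm_command --steps '[[[-0.0002, 0.0122, 0], [0, 0, 0.0222], 0.53], [[-0.001, 0.0244, 0], [0, 0, 0.0444], 0.53], [[-0.002, 0.0366, 0], [0, 0, 0.0667], 0.53], [[-0.0034, 0.0487, 0], [0, 0, 0.0889], 0.53], [[-0.0053, 0.0608, 0], [0, 0, 0.1111], 0.53], [[-0.0076, 0.0728, 0], [0, 0, 0.1333], 0.53], [[-0.0104, 0.0847, 0], [0, 0, 0.1556], 0.53], [[-0.0136, 0.0965, 0], [0, 0, 0.1778], 0.53]]'

```text
time_s: 16.73
eef_pos: [0.5869, -0.1052, 0.0839]
eef_rot: [0.843, -0.538, 0.002, -0.002]
contact_force: [3.4, 0.5, -1.7]
finger_gap: 0.0197
grasp_force: 1.4
```

```bash
python3 -c "
from h import *
lev()"
```

```text
t 16.73 yaw -65.0 pos ang -62.8 r 0.071 z 0.0839 F tool [ 0.97 -3.26  1.73] mom [ 0.02 -0.87  0.01]
```

Request:
arm_command --steps '[[[-0.0002, 0.0122, 0], [0, 0, 0.0222], 0.53], [[-0.001, 0.0244, 0], [0, 0, 0.0444], 0.53], [[-0.002, 0.0366, 0], [0, 0, 0.0667], 0.53], [[-0.0034, 0.0487, 0], [0, 0, 0.0889], 0.53]]'

```text
time_s: 17.07
eef_pos: [0.5781, -0.1089, 0.0841]
eef_rot: [0.804, -0.595, 0.002, -0.002]
contact_force: [3.5, -0.4, -1.9]
finger_gap: 0.0202
grasp_force: 1.7
```

```bash
python3 -c "
from h import *
lev()"
```

```text
t 17.07 yaw -73.0 pos ang -70.6 r 0.0709 z 0.0841 F tool [ 1.37 -3.27  1.91] mom [-0.18 -0.99 -0.03]
```

Request:
arm_command --steps '[[[-0.0002, 0.0122, 0], [0, 0, 0.0222], 0.53], [[-0.001, 0.0244, 0], [0, 0, 0.0444], 0.53], [[-0.002, 0.0366, 0], [0, 0, 0.0667], 0.53], [[-0.0034, 0.0487, 0], [0, 0, 0.0889], 0.53]]'

```text
time_s: 17.4
eef_pos: [0.5693, -0.1112, 0.0842]
eef_rot: [0.76, -0.65, 0.003, -0.003]
contact_force: [5.0, -1.6, -2.8]
finger_gap: 0.0202
grasp_force: 2.3
```

```bash
python3 -c "
from h import *
lev()"
```

```text
t 17.4 yaw -81.0 pos ang -78.0 r 0.0708 z 0.0842 F tool [ 2.38 -4.71  2.81] mom [-0.47 -1.36 -0.04]
```

Request:
arm_command --steps '[[[-0.0002, 0.0122, 0], [0, 0, 0.0222], 0.53], [[-0.001, 0.0244, 0], [0, 0, 0.0444], 0.53], [[-0.002, 0.0366, 0], [0, 0, 0.0667], 0.53], [[-0.0034, 0.0487, 0], [0, 0, 0.0889], 0.53]]'

```text
time_s: 17.73
eef_pos: [0.5602, -0.1123, 0.0844]
eef_rot: [0.713, -0.701, 0.003, -0.003]
contact_force: [6.5, -3.1, -3.3]
finger_gap: 0.0202
grasp_force: 3.0
```

```bash
python3 -c "
from h import *
lev()"
```

```text
t 17.73 yaw -89.0 pos ang -85.3 r 0.0705 z 0.0844 F tool [ 3.2  -6.42  3.34] mom [-0.87 -1.66  0.03]
```

Request:
arm_command --steps '[[[-0.0001, 0.0061, 0], [0, 0, 0.0111], 0.53], [[-0.0002, 0.0122, 0], [0, 0, 0.0222], 0.53], [[-0.0005, 0.0183, 0], [0, 0, 0.0333], 0.53], [[-0.001, 0.0244, 0], [0, 0, 0.0444], 0.53]]'

```text
time_s: 18.07
eef_pos: [0.5557, -0.1124, 0.0845]
eef_rot: [-0.689, 0.725, -0.004, 0.004]
contact_force: [7.0, -3.9, -2.5]
finger_gap: 0.0203
grasp_force: 3.4
```

```bash
python3 -c "
from h import *
lev()"
```

```text
t 18.07 yaw -93.0 pos ang -89.0 r 0.0704 z 0.0845 F tool [ 3.53 -7.21  2.59] mom [-1.18 -1.76  0.02]
```

Request:
arm_command --steps '[[[0, 0, 0], [0, 0, 0], 0.53], [[0, 0, 0], [0, 0, 0], 0.53], [[0, 0, 0], [0, 0, 0], 0.53]]'

```text
time_s: 18.32
eef_pos: [0.5553, -0.1124, 0.0844]
eef_rot: [-0.689, 0.725, -0.003, 0.003]
contact_force: [4.9, -3.3, -2.1]
finger_gap: 0.0198
grasp_force: 2.9
```

```bash
python3 -c "
from h import *
lev()"
```

```text
t 18.32 yaw -92.9 pos ang -89.3 r 0.0704 z 0.0844 F tool [ 3.08 -5.05  2.14] mom [-1.09 -1.55 -0.03]
```

Request:
arm_command --steps '[[[0, 0.0031, 0], [0, 0, 0.0056], 0.53], [[-0.0001, 0.0061, 0], [0, 0, 0.0111], 0.53], [[-0.0002, 0.0092, 0], [0, 0, 0.0167], 0.53], [[-0.0002, 0.0122, 0], [0, 0, 0.0222], 0.53], [[-0.0003, 0.0153, 0], [0, 0, 0.0278], 0.53], [[-0.0005, 0.0183, 0], [0, 0, 0.0333], 0.53], [[-0.0007, 0.0214, 0], [0, 0, 0.0389], 0.53], [[-0.001, 0.0244, 0], [0, 0, 0.0444], 0.53]]'

```text
time_s: 18.98
eef_pos: [0.5511, -0.1122, 0.0845]
eef_rot: [-0.663, 0.748, -0.004, 0.004]
contact_force: [7.5, -4.2, -2.8]
finger_gap: 0.0203
grasp_force: 3.6
```

```bash
python3 -c "
from h import *
lev()"
```

```text
t 18.98 yaw -96.9 pos ang -92.8 r 0.0703 z 0.0845 F tool [ 3.27 -7.88  2.89] mom [-1.19 -1.83 -0.08]
```

Request:
arm_command --steps '[[[0, -0.012, 0], [0, 0, 0], 0.4], [[0, -0.025, 0], [0, 0, 0], 0.2], [[0, -0.03, 0], [0, 0, 0], 0.2], [[0, -0.03, 0], [0, 0, 0], 0.2]]'

```text
time_s: 19.32
eef_pos: [0.5525, -0.1121, 0.0824]
eef_rot: [-0.663, 0.749, 0.001, 0.0]
contact_force: [-0.5, 0.0, -0.5]
finger_gap: 0.0343
grasp_force: 0.0
```

Request:
arm_command --steps '[[[0, 0, -0.1], [0, 0, 0], 0.2], [[0, 0, -0.3], [0, 0, 0], 0.2], [[0, 0, -0.5], [0, 0, 0], 0.2], [[0, 0, -0.7], [0, 0, 0], 0.2], [[0, 0, -0.7], [0, 0, 0], 0.2]]'

```text
time_s: 19.73
eef_pos: [0.5568, -0.1128, 0.2316]
eef_rot: [-0.663, 0.748, -0.006, 0.006]
contact_force: [1.0, 0.7, 0.9]
finger_gap: 0.0342
grasp_force: 0.0
```

```bash
python3 -c "
from h import *
rel(.5247,.0090,.235,9)"
```

```text
yaw -96.86 shift [-0.5856, 0.2316, -0.0203] turn [-0.0077, -0.0092, -1.1762] F [1.04 0.71 0.88] t 19.73
```

Request:
arm_command --steps '[[[-0.58, 0.23, 0], [0, 0, -0.6], 0.2], [[-0.58, 0.23, 0], [0, 0, -0.6], 0.2], [[-0.58, 0.23, 0], [0, 0, -0.6], 0.2], [[-0.58, 0.23, 0], [0, 0, -0.6], 0.2], [[-0.58, 0.23, 0], [0, 0, -0.6], 0.2], [[-0.58, 0.23, 0], [0, 0, -0.6], 0.2], [[-0.58, 0.23, 0], [0, 0, -0.6], 0.2], [[-0.58, 0.23, 0], [0, 0, -0.6], 0.2]]'

```text
time_s: 20.4
eef_pos: [0.5204, 0.0088, 0.222]
eef_rot: [0.932, -0.363, -0.001, -0.0]
contact_force: [0.9, -0.4, -0.5]
finger_gap: 0.0342
grasp_force: 0.0
```

Request:
arm_command --steps '[[[0, 0, 0], [0, 0, -0.57], 0.2], [[0, 0, 0], [0, 0, -0.57], 0.2], [[0, 0, 0], [0, 0, -0.57], 0.2], [[0, 0, 0], [0, 0, -0.57], 0.2], [[0, 0, 0], [0, 0, -0.57], 0.2], [[0, 0, 0], [0, 0, -0.57], 0.2], [[0, 0, 0], [0, 0, -0.57], 0.2], [[0, 0, 0], [0, 0, -0.57], 0.2]]'

```text
time_s: 21.07
eef_pos: [0.5204, 0.0085, 0.222]
eef_rot: [0.997, 0.074, -0.001, -0.0]
contact_force: [-0.8, 0.3, -0.6]
finger_gap: 0.034
grasp_force: 0.0
```

```bash
python3 - <<'E'
from h import *
s,im,d=snap('wrist','w7.png')
c,T=pose('wrist',s)
p=np.linalg.inv(T)@[.459,-.0065,.018,1];u=int(c['cx']-p[0]/p[2]*c['fx']);v=int(c['cy']+p[1]/p[2]*c['fy']);print(u,v)
im=cv2.convertScaleAbs(im[v-45:v+30,u-40:u+40,::-1],alpha=1.8,beta=-60)
cv2.imwrite('pics/c7.png',cv2.resize(im,(640,600),interpolation=cv2.INTER_CUBIC))
rr,cc=np.mgrid[0:480,0:640];P=deproj('wrist',rr,cc,d,s)
m=((P[...,2]>0.086)&(P[...,2]<.11)&(d>0)).astype('uint8');n,l,st,ce=cv2.connectedComponentsWithStats(m)
for k in range(1,n):
    if st[k][4]>100: print(st[k],P[l==k].mean(0).round(4))
E
```

```text
328 269
[309  53  23  25 450] [0.6228 0.0256 0.0945]
[493 195  26  22 421] [ 0.5549 -0.1112  0.0933]
```

View pics/c7.png

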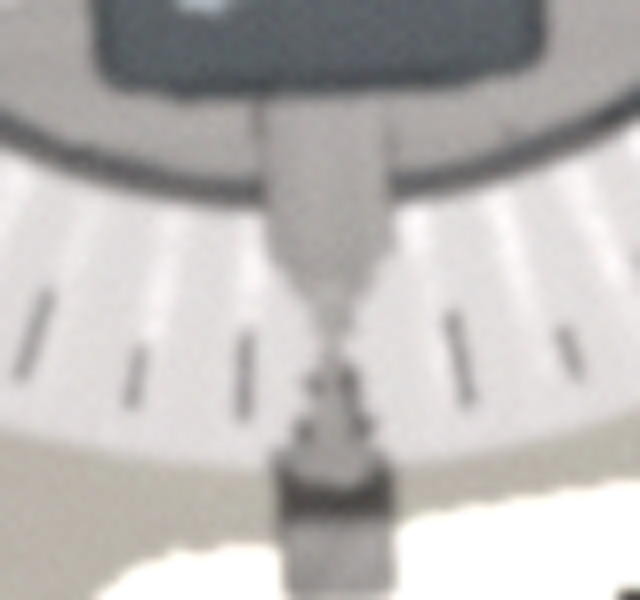

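The pointer tip at (333,345) still meets the nose at (335,365). The lever is at about 0.75 rad and last took about 7.5 N while moving. The arm is clear, so I'm handing in.

```bash
python3 -c "
from rig import manip
print(manip.finish_job())"
```

```text
the job is handed in; nothing more can be done
None
```

I loosened the clamp, swung the head until its pointer met the index tab, tightened the lever again to about 7.5 N at the post, let go and handed the job in; no verdict was returned, and clamp force could only be judged from the force at the lever (my estimate is 40–65 N, within the 30–90 N allowed).

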